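# Set out the cooking things in their fitted dishes

### The job

Set out the cooking things in the four dark wooden dishes, each in the dish whose recess has its outline: the small spice jar in the small round dish, the wide jar in the larger round dish, the lemon lengthwise in the oval one and the peeler along the long narrow one. Set them down gently, jars upright, everything resting on the floor of its dish inside the rim, and leave the glass bottles and the mug behind where they stand.

Things in the scene. Friction and masses are not known exactly. Their poses are not given: they have to be found in the camera images.
- spice_jar: Slim round glass spice jar with black screw cap, standing: diameter 41 mm, 105 mm tall. Origin: centre of its underside; z up along its axis.
- wide_jar: Wide round glass jar with black lid and tan contents, standing: diameter 65 mm (lid and body), 86 mm tall. Origin: centre of its underside; z up along its axis.
- lemon: Lemon lying on the table: 78 mm long along its x axis, 55 mm across (y), 56 mm high (z up). Origin: centre of its underside. Which end points where does not matter.
- peeler: Yellow-handled kitchen peeler lying flat (natural tilt about 0.075 rad): 170 mm long along its x axis, 25 mm wide (y), 18 mm high (z up). Origin: middle of its length, on its underside. Grip the handle, 24 mm wide, 17 mm high, x = -85 to +20 mm, at about x = -30 mm; the thin blade, 14 mm wide, 6 mm high, runs on to x = +85 mm. Either end may point either way.
- dish_small_round: Dark wooden dish fixed to the table (it does not slide). Floor 6 mm above the table, raised round-topped rim 10 mm wide whose top is 12 mm above the table. Origin: middle of its underside, on the table. Round recess 58 mm in diameter inside the rim, 78 mm over all.
- dish_large_round: Dark wooden dish fixed to the table (it does not slide). Floor 6 mm above the table, raised round-topped rim 10 mm wide whose top is 12 mm above the table. Origin: middle of its underside, on the table. Round recess 81 mm in diameter inside the rim, 101 mm over all.
- dish_oval: Dark wooden dish fixed to the table (it does not slide). Floor 6 mm above the table, raised round-topped rim 10 mm wide whose top is 12 mm above the table. Origin: middle of its underside, on the table. Oval recess with straight sides and half-round ends, 100 mm along its x axis and 71 mm across (y) inside the rim, 120 by 91 mm over all.
- dish_long: Dark wooden dish fixed to the table (it does not slide). Floor 6 mm above the table, raised round-topped rim 10 mm wide whose top is 12 mm above the table. Origin: middle of its underside, on the table. Long narrow recess with rounded corners, 190 mm along its x axis and 41 mm across (y) inside the rim, 210 by 61 mm over all.
- bottle: Bystander: tall glass dressing bottle with pale green contents and steel pourer, 70 mm in diameter, 266 mm tall, standing loose at the back. Origin: centre of its underside. (A fixed wall shelf hangs 0.54 m above the back of the table, behind x = 0.6 m or so: carry low, fingertips no higher than about 0.2 m, or the arm strikes it.)
- mug: Bystander: pink and white ceramic mug, 90 mm across, 122 mm with its handle, 105 mm tall, standing loose at the back. Origin: middle of its outline, on the table.
Not all that is in view belongs to the job. Leave any blue look-alike of the spice_jar alone.

How it is judged:
By the outcome, as a careful person would: the job done as asked, in the order asked, and still so for the second after the job is handed in, with the robot touching nothing.
It also fails if it takes over 102 s, if anything falls off the work surface, if the arm or the gripper's body presses on something with over 40 N, if the wrist force passes 120 N, or if a joint passes its speed limit or range.

### The arm

A 6-joint arm with a two-finger parallel gripper is mounted at the origin on a cart in front of the work surface, level with it; the furniture and walls round the work are solid. World frame = base frame: x ahead of the robot, y to its left, z up, the work surface at z = 0. Lengths are in m, angles in rad, forces in N, time in s.
With the tool pointing down it reaches from about 0.25 to 0.8 m from the base axis. Payload 8.5 kg.
Tool frame: the origin (TCP) lies at the very end of the fingers, on their centre line; the grasp point (between the pads) lies 19 mm behind it; z points along the fingers, y is the line along which they close (so a half turn about z gives the same grasp; the last joint's range is limited). The gripper opens to 85 mm and grips with 20 to 120 N. Pads are 22 mm wide; open, the fingers measure 114 mm over their backs; the gripper's body (76 mm by 85 mm) begins 54 mm behind the grasp point. The pads swing forward as they close: fully open they stand 13 mm farther back than shut.
Start: joints at [1.281, 0.238, -0.013, 1.319, 0, 1.571], TCP at [0.15, 0.503, 0.231] pointing down, gripper open.
Joint ranges: [-2.66, 2.66], [-1.03, 1.9], [-1.14, 1.46], [-1.82, 2.27], [-1.45, 1.34], [-3.14, 3.14]. Speed limits (rad/s): [2.22, 2.22, 2.79, 3.14, 3.14, 3.14].

### API

Orientations are given as a unit quaternion [x, y, z, w].
In Python, from plant import r, cams, find_in, cut_out gives the robot as it stands.
- The arm moves only by the shell command python3 -m jog 'ROWS' [FORCE]. ROWS is JSON, a list of rows, each an object with "linear": the shift along the world's x, y, z in m, a list of three; "rotation": the turn, a rotation vector about the world's x, y, z in rad, a list of three; "hand": the closure, from 0 (fully open) to 1 (shut). A call has 1 to 5 rows; each row is the pose to reach, as a shift and turn from the pose commanded when the call began; what a row does not reach only later rows make up. A row lasts 1/12 s, in which the tool goes at most 41.7 mm and 7.16 degrees, less where a joint would pass 70% of its speed; a pose out of reach is approached as far as the arm can. A call with a gripper value outside its range is refused whole. The fingers move at their own pace and stop on an object; FORCE is the grip in N (left out, the last holds). Time passes only in rows, so rows that repeat a pose let the fingers close. It gives the time, the measured TCP pose, the force, the opening and the grip force at its end, in the units of the state.
- r.state(): the state, without advancing time (a new reading comes with each control period).
- cams.get_image(name): name is "side" or "top" or "wrist"; returns the picture (384x512x3 uint8, blue, green, red); there is no depth.
- cams.calibration(name): a dict with "fx", "fy", "cx", "cy" (pixels), "xyz" and "rotation" of the camera in the world; the wrist camera has in their place "hand_eye" (4x4, takes a point from camera to tool coordinates, whose origin is the TCP and whose axes are the flange's). Camera axes: x right, y up, looking along -z (the intrinsics and any distortion apply to the point x, -y, -z); pixel columns grow to the right and rows downward; lengths in m; the calibration is good to about 2 mm. A picture is of the moment at which its call begins: read the wrist's pose just before it. calibration takes no time and is no camera call.
- r.finish_job(): hands the job in; it is judged then, once.
Trained networks look in the newest picture that a camera, given by its name, has taken for a name from the list of things; names that differ only in an ending like _2 or _b are one class to them, and where a whole thing is asked for, a point or a joint stands for the part that bears it (a point fixed in the world has none). Each returns a list of dicts, best first, with "score" (0 to 1); they miss things now and then, are a little off and sometimes report something else, mostly with a low value. They report only what shows in the picture. A call takes as long as a camera call. They do not tell look-alikes from the thing itself.
- find_in(label, camera): "extent" ([left, top, right, bottom] in pixels, round what is visible of it).
- cut_out(label, camera): "pixels" (384x512 bool, what is visible of it) and "extent" ([left, top, right, bottom] in pixels, round what is visible of it).
The state is a dict: "time": time; "qpos": joint angles; "joint_vel": joint speeds; "tau": joint torques, N m; "tool_pos": TCP position; "tcp_rot": TCP orientation; "contact_force": force on the tool from outside, world axes, zero at the start; "wrist_torque": the same for the moment, N m; "grip_width": finger opening in m; "grip_force": force on a finger pad.
Only numpy, scipy, OpenCV 4.12 (cv2) and the standard library are available. Lean on these libraries where they do the work, as an engineer would, in place of code of your own. Each camera call takes 0.05 s, during which the arm holds its last target. There are 200 camera calls.

## Working session

There is one attempt and no reset: what is moved stays moved. The work goes in short steps, Python scripts to look and compute and a shell command to move; the robot and the scene stay as the last step left them, time stands still between calls to the robot, and variables do not carry over. Pictures are saved under pics/ and viewed, at most 16 in all, crops included, and the job is handed in when it is done.

```bash
mkdir -p pics; ls
python3 - <<'E'
from plant import r,cams
import cv2
print(r.state())
for n in ["top","side"]:
    cv2.imwrite(f"pics/{n}0.png",cams.get_image(n)); print(cams.calibration(n))
print(cams.calibration("wrist"))
E
```

```text
pics
{'time': 0.0, 'qpos': array([ 1.28102119e+00,  2.38803543e-01, -1.42491326e-02,  1.31918018e+00,
       -1.55187281e-05,  1.57082508e+00]), 'joint_vel': array([ 0.0007822 ,  0.00037655,  0.00014991, -0.00078273,  0.00030245,
       -0.00315227]), 'tau': array([ 3.03498149e-03, -5.38780868e+01,  3.46442020e+01,  1.81297597e-02,
        1.13436283e-04, -3.95046129e-05]), 'tool_pos': array([0.14990102, 0.50272361, 0.23066767]), 'tcp_rot': array([ 1.44395359e-01,  9.89519815e-01, -7.11862350e-04, -9.60158749e-05]), 'contact_force': array([-0.2041054 ,  0.52043667, -1.16427934]), 'wrist_torque': array([ 0.00725861, -0.0485281 , -0.00427036]), 'grip_force': 0.0, 'grip_width': 0.08509352018068672}
{'fx': 347.46762320108485, 'fy': 347.46762320108485, 'cx': 249.98656637694677, 'cy': 193.80104671727022, 'xyz': array([0.46468457, 0.00998515, 1.05715986]), 'rotation': array([ 0.04368454, -0.05731895, -0.69885931,  0.71161918])}
{'fx': 410.56522146326864, 'fy': 410.56522146326864, 'cx': 257.607952113074, 'cy': 189.31983917916548, 'xyz': array([ 0.50902352, -1.08372788,  0.6330012 ]), 'rotation': array([ 0.50768324, -0.03037691, -0.02705144,  0.86058305])}
{'fx': 282.37830429914504, 'fy': 282.37830429914504, 'cx': 259.61102897806927, 'cy': 195.19672608837845, 'hand_eye': array([[ 1.43146260e-03,  9.46321259e-01,  3.23224419e-01,
         8.50810753e-02],
       [ 9.99998973e-01, -1.33188761e-03, -5.29253238e-04,
        -5.63443415e-04],
       [-7.03449922e-05,  3.23224845e-01, -9.46322194e-01,
        -1.40677797e-01],
       [ 0.00000000e+00,  0.00000000e+00,  0.00000000e+00,
         1.00000000e+00]])}
```

View pics/top0.png

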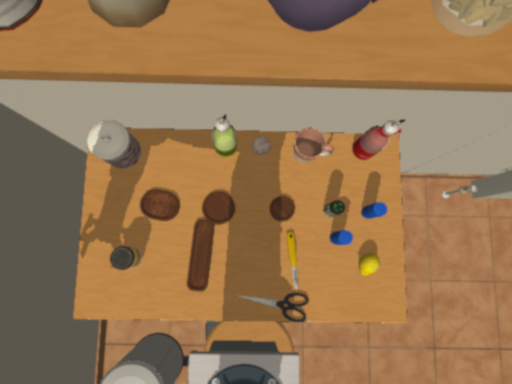

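View pics/side0.png

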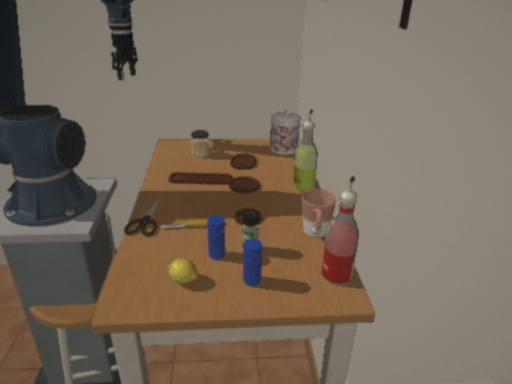

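The top view has +x up and +y left. In it I see:
- **Dishes:** oval (160,205), large round (219,207), small round (282,207) and long (202,255).
- **Things to move:** wide jar (122,257), spice jar (336,208), peeler (292,260) and lemon (369,264).
- **To leave alone:** blue look-alikes at (375,211) and (342,238), and the scissors at (280,303).

The side view agrees.

```bash
cat > h.py <<'E'
import numpy as np, cv2
from scipy.spatial.transform import Rotation as R
from scipy.optimize import least_squares
from plant import r,cams,find_in,cut_out
def cam(n, st=None):
    c=cams.calibration(n)
    if n=="wrist":
        st=st or r.state(); T=np.eye(4); T[:3,:3]=R.from_quat(st["tcp_rot"]).as_matrix(); T[:3,3]=st["tool_pos"]
        M=T@c["hand_eye"]; return c,M[:3,:3],M[:3,3]
    return c,R.from_quat(c["rotation"]).as_matrix(),np.array(c["xyz"])
def proj(C,P):
    c,Rm,t=C; q=(np.asarray(P)-t)@Rm
    return np.c_[c["cx"]+c["fx"]*q[:,0]/-q[:,2], c["cy"]-c["fy"]*q[:,1]/-q[:,2]]
def back(C,uv,z):
    c,Rm,t=C; uv=np.atleast_2d(uv).astype(float)
    d=np.c_[(uv[:,0]-c["cx"])/c["fx"],-(uv[:,1]-c["cy"])/c["fy"],-np.ones(len(uv))]@Rm.T
    return (t+d*((z-t[2])/d[:,2])[:,None])[:,:2]
def contour(m):
    cs,_=cv2.findContours(m.astype(np.uint8),cv2.RETR_EXTERNAL,cv2.CHAIN_APPROX_NONE)
    return max(cs,key=cv2.contourArea)[:,0]
def rect(C,m,z):
    p=back(C,contour(m),z)
    (cx,cy),(w,h),a=cv2.minAreaRect((p*1000).astype(np.float32))
    if w<h: w,h,a=h,w,a+90
    return np.round([cx/1000,cy/1000,w,h,(a+90)%180-90],3)   # m, mm, deg of the long axis
def cyl(C,ext,rad,h,x0):   # fit the xy of a standing cylinder to the box
    a=np.linspace(0,2*np.pi,72); ring=np.c_[rad*np.cos(a),rad*np.sin(a)]
    def f(p):
        q=proj(C,np.vstack([np.c_[ring+p,np.full(72,z)] for z in (0,h)]))
        return np.r_[q.min(0),q.max(0)]-ext
    s=least_squares(f,x0); return np.round(s.x,4),np.round(s.fun,1)
E
python3 - <<'E'
from h import *
cams.get_image("top"); img=cams.get_image("top"); C=cam("top")
for l,z in [("dish_small_round",.01),("dish_large_round",.01),("dish_oval",.01),("dish_long",.01),("lemon",.028),("peeler",.009),("spice_jar",.1),("wide_jar",.08),("bottle",0),("mug",0.1)]:
    for o in cut_out(l,"top")[:4]:
        if o["score"]<.3: continue
        m=o["pixels"]; print(l,round(o["score"],2),np.round(o["extent"]),rect(C,m,z),img[m].mean(0).astype(int))
        if l=="spice_jar": print(cyl(C,o["extent"],.0205,.105,back(C,[(o["extent"][0]+o["extent"][2])/2,(o["extent"][1]+o["extent"][3])/2],.05)[0]))
        if l=="wide_jar": print(cyl(C,o["extent"],.0325,.086,[.28,.38]))
img=cams.get_image("side"); C=cam("side")
for l,rad,h in [("spice_jar",.0205,.105),("wide_jar",.0325,.086)]:
    for o in find_in(l,"side")[:4]: 
        e=o["extent"]; print(l,round(o["score"],2),np.round(e),cyl(C,e,rad,h,back(C,[(e[0]+e[2])/2,(e[1]+e[3])/2],.05)[0]))
E
```

```text
dish_small_round 0.65 [269. 194. 297. 223.] [  0.574  -0.105  76.219  73.138 -88.968] [33 52 81]
dish_large_round 0.61 [203. 190. 233. 224.] [5.7400e-01 8.7000e-02 9.7241e+01 9.6827e+01 1.1310e+00] [35 55 87]
dish_oval 0.97 [138. 188. 180. 224.] [  0.576   0.265 119.798  93.837  72.598] [38 62 98]
dish_long 0.76 [184. 218. 212. 291.] [ 4.32000e-01  1.39000e-01  2.09135e+02  6.84530e+01 -3.91900e+00] [37 60 95]
lemon 0.67 [359. 252. 380. 275.] [ 0.415 -0.358 63.326 59.797  0.854] [ 30 151 175]
peeler 0.55 [288. 232. 296. 288.] [ 4.23000e-01 -1.38000e-01  1.65221e+02  2.44520e+01  6.52200e+00] [ 48 141 174]
spice_jar 0.87 [360. 202. 390. 218.] [  0.563  -0.352  72.759  40.072 -70.941] [132  72  43]
(array([ 0.568 , -0.3729]), array([ 1.2, -0.6, -1.1,  0.7]))
spice_jar 0.51 [330. 234. 353. 244.] [  0.488  -0.258  58.666  38.216 -89.048] [138  75  43]
(array([ 0.482 , -0.2725]), array([-1. , -2.3,  0.9,  2.3]))
spice_jar 0.5 [323. 199. 347. 217.] [  0.567  -0.24   64.739  43.124 -62.896] [49 70 71]
(array([ 0.5705, -0.2562]), array([ 0.3,  0.2, -0.3, -0.2]))
wide_jar 0.71 [111. 244. 145. 271.] [  0.422   0.331  84.633  67.578 -85.792] [56 73 85]
(array([0.4218, 0.3352]), array([ 0.3,  1.7, -0.4, -1.6]))
bottle 0.97 [213. 116. 236. 154.] [8.01000e-01 7.90000e-02 1.33858e+02 7.34820e+01 6.82800e+00] [ 95 149 147]
mug 0.96 [292. 126. 336. 163.] [  0.755  -0.179 117.352  95.467 -75.59 ] [ 81 102 140]
spice_jar 0.83 [206. 217. 225. 263.] (array([ 0.4849, -0.2818]), array([ 0.3,  0.4, -0.4, -0.3]))
spice_jar 0.66 [245. 238. 260. 286.] (array([ 0.5677, -0.3669]), array([-2.4, -1.1,  2.2,  0.8]))
spice_jar 0.58 [242. 209. 257. 244.] (array([ 0.5688, -0.2261]), array([-1. , -5. ,  1. ,  4.3]))
```

```bash
python3 -m jog '[{"linear":[0.02,-0.034,-0.002],"rotation":[0,0,0.05],"hand":0},{"linear":[0.036,-0.068,-0.004],"rotation":[0,0,0.1],"hand":0},{"linear":[0.054,-0.102,-0.006],"rotation":[0,0,0.15],"hand":0},{"linear":[0.072,-0.136,-0.008],"rotation":[0,0,0.2],"hand":0},{"linear":[0.09,-0.17,-0.01],"rotation":[0,0,0.29],"hand":0}]'
python3 -m jog '[{"linear":[0.018,-0.034,-0.002],"rotation":[0,0,0],"hand":0},{"linear":[0.036,-0.068,-0.004],"rotation":[0,0,0],"hand":0},{"linear":[0.054,-0.102,-0.006],"rotation":[0,0,0],"hand":0},{"linear":[0.072,-0.136,-0.008],"rotation":[0,0,0],"hand":0},{"linear":[0.09,-0.17,-0.01],"rotation":[0,0,0],"hand":0}]'
python3 -m jog '[{"linear":[0.018,-0.034,-0.002],"rotation":[0,0,0],"hand":0},{"linear":[0.036,-0.068,-0.004],"rotation":[0,0,0],"hand":0},{"linear":[0.054,-0.102,-0.006],"rotation":[0,0,0],"hand":0},{"linear":[0.072,-0.136,-0.008],"rotation":[0,0,0],"hand":0},{"linear":[0.09,-0.17,-0.01],"rotation":[0,0,0],"hand":0}]'
```

```text
time: 1.27
tool_pos: [0.2403, 0.3315, 0.2212]
tcp_rot: [-0.002, 1.0, 0.0, 0.0]
contact_force: [0.4, 0.9, 0.6]
grip_width: 0.0856
grip_force: 0.0
time: 1.68
tool_pos: [0.3304, 0.1614, 0.2115]
tcp_rot: [-0.0, 1.0, 0.0, 0.0]
contact_force: [-0.1, 0.3, -0.3]
grip_width: 0.0851
grip_force: 0.0
time: 2.1
tool_pos: [0.4206, -0.009, 0.2015]
tcp_rot: [0.0, 1.0, -0.0, 0.0]
contact_force: [1.7, 1.6, 0.8]
grip_width: 0.0853
grip_force: 0.0
```

```bash
python3 -m jog '[{"linear":[0.017,-0.035,0],"rotation":[0,0,0],"hand":0},{"linear":[0.034,-0.07,0],"rotation":[0,0,0],"hand":0},{"linear":[0.051,-0.105,0],"rotation":[0,0,0],"hand":0},{"linear":[0.068,-0.14,0],"rotation":[0,0,0],"hand":0},{"linear":[0.085,-0.175,0],"rotation":[0,0,0],"hand":0}]'
python3 -m jog '[{"linear":[0.017,-0.035,0],"rotation":[0,0,0],"hand":0},{"linear":[0.025,-0.06,0],"rotation":[0,0,0],"hand":0},{"linear":[0.03,-0.07,0],"rotation":[0,0,0],"hand":0},{"linear":[0.03,-0.07,0],"rotation":[0,0,0],"hand":0}]'
cat >> h.py <<'E'
def look(name,*labels):
    st=r.state(); img=cams.get_image("wrist"); C=cam("wrist",st); cv2.imwrite(f"pics/{name}.png",img)
    out=[]
    for l in labels:
        for o in cut_out(l,"wrist")[:3]:
            if o["score"]>.2: out.append((l,o)); print(l,round(o["score"],2),np.round(o["extent"]),img[o["pixels"]].mean(0).astype(int))
    return st,img,C,out
E
python3 - <<'E'
from h import *
st,img,C,out=look("w1","spice_jar","dish_small_round")
for l,o in out:
    if l=="spice_jar":
        e=o["extent"]; print(cyl(C,e,.0205,.105,[.57,-.255]))
    else: print(rect(C,o["pixels"],.01))
print(st["tool_pos"],st["qpos"])
E
```

```text
time: 2.52
tool_pos: [0.5055, -0.184, 0.2013]
tcp_rot: [0.0, 1.0, -0.0, 0.0]
contact_force: [1.4, 0.3, 0.0]
grip_width: 0.0855
grip_force: 0.0
time: 2.85
tool_pos: [0.5356, -0.2541, 0.2005]
tcp_rot: [0.001, 1.0, -0.0, -0.0]
contact_force: [-1.3, -0.2, -0.4]
grip_width: 0.0852
grip_force: 0.0
spice_jar 0.88 [116. 183. 186. 248.] [135  67  31]
spice_jar 0.67 [217. 117. 267. 164.] [154  78  38]
spice_jar 0.63 [242. 183. 284. 252.] [50 65 60]
dish_small_round 0.72 [346. 170. 411. 228.] [31 46 75]
(array([ 0.5666, -0.367 ]), array([-0.8, -3.6,  1.1,  3.1]))
(array([ 0.4855, -0.2687]), array([ 0.6, -4.7, -0.6,  3.7]))
(array([ 0.5686, -0.2511]), array([-1.1, -1.6,  1.1,  1.4]))
[ 0.569 -0.109 77.857 74.615 32.764]
[ 0.53555883 -0.25406051  0.20047836] [-4.42795511e-01  3.65920401e-01  9.09215138e-02  1.29612661e+00
 -2.89930034e-04 -4.40510077e-01]
```

View pics/w1.png

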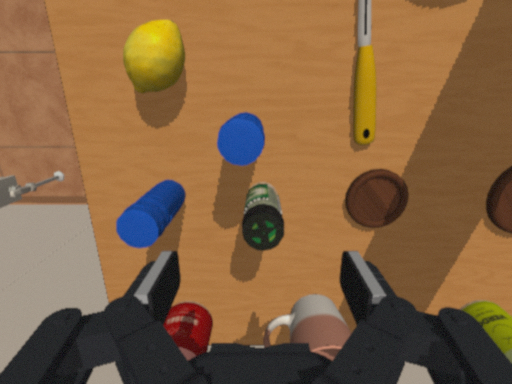

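The wrist view shows the spice jar at (263,215), with the green leaf on its lid, and the small dish at (378,198). The blue jars at (241,138) and (152,213) are clear of the fingers. Descending on the jar now.

```bash
python3 -m jog '[{"linear":[0.02,0.001,0],"rotation":[0,0,0],"hand":0},{"linear":[0.034,0.002,-0.02],"rotation":[0,0,0],"hand":0},{"linear":[0.034,0.002,-0.06],"rotation":[0,0,0],"hand":0},{"linear":[0.034,0.002,-0.1],"rotation":[0,0,0],"hand":0},{"linear":[0.034,0.002,-0.125],"rotation":[0,0,0],"hand":0}]'
python3 -m jog '[{"linear":[0,0,-0.02],"rotation":[0,0,0],"hand":0},{"linear":[0,0,-0.025],"rotation":[0,0,0],"hand":0.5},{"linear":[0,0,-0.025],"rotation":[0,0,0],"hand":0.5},{"linear":[0,0,-0.025],"rotation":[0,0,0],"hand":1},{"linear":[0,0,-0.025],"rotation":[0,0,0],"hand":1}]' 30
python3 -m jog '[{"linear":[0,0,0],"rotation":[0,0,0],"hand":1},{"linear":[0,0,0],"rotation":[0,0,0],"hand":1},{"linear":[0,0,0],"rotation":[0,0,0],"hand":1},{"linear":[0,0,0],"rotation":[0,0,0],"hand":1}]' 30
```

```text
time: 3.42
tool_pos: [0.5675, -0.2474, 0.0734]
tcp_rot: [-0.001, 1.0, 0.001, -0.001]
contact_force: [-0.0, -0.7, -1.0]
grip_width: 0.0854
grip_force: 0.0
time: 3.83
tool_pos: [0.5701, -0.25, 0.0534]
tcp_rot: [-0.0, 1.0, -0.001, 0.001]
contact_force: [-0.3, -0.6, 1.4]
grip_width: 0.0397
grip_force: 30.5
time: 4.17
tool_pos: [0.5701, -0.2502, 0.0533]
tcp_rot: [-0.0, 1.0, -0.0, 0.002]
contact_force: [-0.9, 1.0, 6.9]
grip_width: 0.0397
grip_force: 30.3
```

```bash
python3 -m jog '[{"linear":[0,0,0.01],"rotation":[0,0,0],"hand":1},{"linear":[0,0.005,0.03],"rotation":[0,0,0],"hand":1},{"linear":[0,0.03,0.04],"rotation":[0,0,0],"hand":1},{"linear":[0,0.06,0.04],"rotation":[0,0,0],"hand":1},{"linear":[0,0.09,0.04],"rotation":[0,0,0],"hand":1}]' 30
python3 -m jog '[{"linear":[0,0.03,0],"rotation":[0,0,0],"hand":1},{"linear":[0,0.045,0],"rotation":[0,0,0],"hand":1},{"linear":[0,0.053,0],"rotation":[0,0,0],"hand":1},{"linear":[0,0.053,0],"rotation":[0,0,0],"hand":1},{"linear":[0,0.053,0],"rotation":[0,0,0],"hand":1}]' 30
python3 - <<'E'
from h import *
st,img,C,out=look("w2","dish_small_round","spice_jar")
for l,o in out:
    if l=="spice_jar": print(back(C,[(o["extent"][0]+o["extent"][2])/2,(o["extent"][1]+o["extent"][3])/2],.145))
    else: print(rect(C,o["pixels"],.01))
print(st["tool_pos"])
E
```

```text
time: 4.58
tool_pos: [0.5697, -0.1598, 0.0932]
tcp_rot: [0.001, 1.0, -0.0, 0.001]
contact_force: [-0.5, 0.0, -1.7]
grip_width: 0.0401
grip_force: 30.7
time: 5.0
tool_pos: [0.5693, -0.1073, 0.0918]
tcp_rot: [-0.0, 1.0, -0.0, 0.0]
contact_force: [-0.3, -0.6, -1.8]
grip_width: 0.0399
grip_force: 30.7
dish_small_round 0.8 [215. 158. 307. 235.] [37 55 89]
spice_jar 0.63 [212. 194. 311. 347.] [53 68 62]
spice_jar 0.59 [  0.  68.  74. 137.] [96 51 28]
[ 0.561 -0.106 75.246 62.066 86.358]
[[ 0.54282505 -0.10661556]]
[[ 0.48529625 -0.1728761 ]]
[ 0.56931558 -0.10730751  0.09184424]
```

View pics/w2.png

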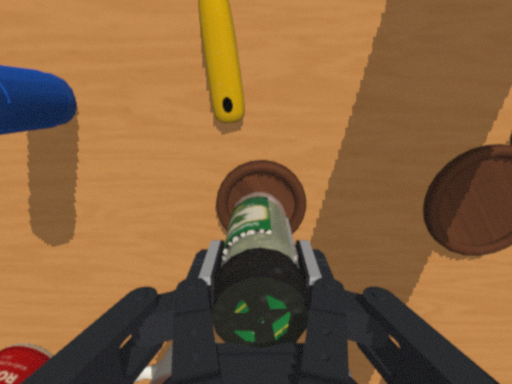

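The dish rim shows ahead of the jar's base, with its near edge at row 158. The jar's near base edge is about (265,193) and the lid centre about (261,308), so I'll check the jar's x in the grip.

Run:
```python
from h import *
C=cam("wrist"); print(back(C,[[265,193]],.041),back(C,[[261,308]],.146), back(C,[[261,158]],.008))
```

```text
[[ 0.54757777 -0.10424006]] [[ 0.55780176 -0.10756028]] [[ 0.52897404 -0.10697485]]
```

```bash
python3 -m jog '[{"linear":[0.001,0,-0.012],"rotation":[0,0,0],"hand":1},{"linear":[0.001,0,-0.022],"rotation":[0,0,0],"hand":1},{"linear":[0.001,0,-0.028],"rotation":[0,0,0],"hand":1},{"linear":[0.001,0,-0.03],"rotation":[0,0,0],"hand":1},{"linear":[0.001,0,-0.031],"rotation":[0,0,0],"hand":1}]' 30
python3 -m jog '[{"linear":[0,0,-0.001],"rotation":[0,0,0],"hand":1},{"linear":[0,0,-0.0015],"rotation":[0,0,0],"hand":1},{"linear":[0,0,-0.0015],"rotation":[0,0,0],"hand":1}]' 30
```

```text
time: 5.57
tool_pos: [0.5695, -0.1072, 0.0595]
tcp_rot: [0.0, 1.0, 0.0, -0.001]
contact_force: [-0.6, -0.3, -1.3]
grip_width: 0.0395
grip_force: 30.7
time: 5.82
tool_pos: [0.5701, -0.1071, 0.0593]
tcp_rot: [-0.0, 1.0, -0.0, 0.0]
contact_force: [-1.8, -2.0, 2.8]
grip_width: 0.0397
grip_force: 30.9
```

```bash
python3 -m jog '[{"linear":[0,0,0],"rotation":[0,0,0],"hand":0.45},{"linear":[0,0,0],"rotation":[0,0,0],"hand":0.3},{"linear":[0,0,0],"rotation":[0,0,0],"hand":0},{"linear":[0,0,0],"rotation":[0,0,0],"hand":0},{"linear":[0,0,0.02],"rotation":[0,0,0],"hand":0}]' 30
python3 -m jog '[{"linear":[0,0,0.03],"rotation":[0,0,0],"hand":0},{"linear":[0,0,0.065],"rotation":[0,0,0],"hand":0},{"linear":[0,0,0.1],"rotation":[0,0,0],"hand":0},{"linear":[-0.02,0.01,0.11],"rotation":[0,0,0],"hand":0},{"linear":[-0.04,0.03,0.11],"rotation":[0,0,0],"hand":0}]'
python3 - <<'E'
from h import *
st,img,C,out=look("w3","dish_small_round","spice_jar","dish_large_round")
for l,o in out:
    if l=="spice_jar": e=o["extent"]; print(cyl(C,e,.0205,.111,[.57,-.107]))
    else: print(rect(C,o["pixels"],.01))
print(st["tool_pos"])
E
```

```text
time: 6.23
tool_pos: [0.5679, -0.1065, 0.0759]
tcp_rot: [-0.0, 1.0, 0.0, -0.003]
contact_force: [-0.5, -0.1, -0.3]
grip_width: 0.0855
grip_force: 0.0
time: 6.65
tool_pos: [0.5321, -0.0782, 0.192]
tcp_rot: [0.001, 1.0, -0.001, 0.003]
contact_force: [-0.1, -0.2, -1.2]
grip_width: 0.0852
grip_force: 0.0
dish_small_round 0.7 [208. 172. 269. 232.] [39 57 90]
dish_small_round 0.38 [206. 189. 254. 265.] [55 72 68]
spice_jar 0.94 [  0. 120. 110. 172.] [134  68  33]
spice_jar 0.65 [205. 189. 254. 264.] [55 72 67]
spice_jar 0.56 [  0. 186.  44. 234.] [103  54  29]
dish_large_round 0.75 [352. 160. 436. 239.] [34 50 80]
[ 0.563 -0.104 76.331 64.703 71.104]
[  0.6    -0.113 102.868  56.255 -23.58 ]
(array([ 0.4866, -0.2645]), array([-4.2, -5. ,  6.3,  4.5]))
(array([ 0.5708, -0.1059]), array([-0.1, -2.8,  0.1,  2.3]))
(array([ 0.5544, -0.309 ]), array([-31.7, -12.8,  45.8,  15.6]))
[ 5.67000e-01  8.40000e-02  1.02105e+02  9.85610e+01 -8.99700e+01]
[ 0.53212228 -0.07815489  0.19196817]
```

View pics/w3.png

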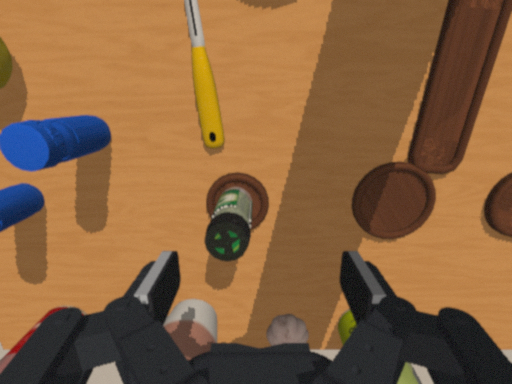

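The spice jar stands upright in the small dish, with its lid at (228,242) and the dish rim around its base at (238,203). The large dish is at (394,200). Next is the wide jar.

```bash
python3 -m jog '[{"linear":[-0.011,0.036,0],"rotation":[0,0,0],"hand":0},{"linear":[-0.022,0.072,0],"rotation":[0,0,0],"hand":0},{"linear":[-0.034,0.11,0],"rotation":[0,0,0],"hand":0},{"linear":[-0.046,0.148,0],"rotation":[0,0,0],"hand":0},{"linear":[-0.058,0.186,0],"rotation":[0,0,0],"hand":0}]'
python3 -m jog '[{"linear":[-0.012,0.038,0],"rotation":[0,0,0],"hand":0},{"linear":[-0.024,0.076,0],"rotation":[0,0,0],"hand":0},{"linear":[-0.036,0.114,0],"rotation":[0,0,0],"hand":0},{"linear":[-0.048,0.152,0],"rotation":[0,0,0],"hand":0},{"linear":[-0.06,0.19,0],"rotation":[0,0,0],"hand":0}]'
python3 -m jog '[{"linear":[-0.01,0.025,0],"rotation":[0,0,0],"hand":0},{"linear":[-0.012,0.032,0],"rotation":[0,0,0],"hand":0},{"linear":[-0.012,0.032,0],"rotation":[0,0,0],"hand":0}]'
python3 - <<'E'
from h import *
st,img,C,out=look("w4","wide_jar","dish_oval")
for l,o in out:
    if l=="wide_jar":
        e=o["extent"]; print(cyl(C,e,.0325,.086,[.42,.335]))
    else: print(rect(C,o["pixels"],.01))
print(st["tool_pos"])
E
```

```text
time: 7.27
tool_pos: [0.4721, 0.1102, 0.1884]
tcp_rot: [0.0, 1.0, -0.0, -0.0]
contact_force: [1.4, 1.3, -0.6]
grip_width: 0.0854
grip_force: 0.0
time: 7.68
tool_pos: [0.4119, 0.301, 0.1884]
tcp_rot: [0.0, 1.0, -0.0, 0.0]
contact_force: [1.2, -0.0, 0.4]
grip_width: 0.0854
grip_force: 0.0
time: 7.93
tool_pos: [0.4, 0.3328, 0.188]
tcp_rot: [-0.002, 1.0, -0.0, -0.0]
contact_force: [0.3, -1.1, -0.2]
grip_width: 0.0852
grip_force: 0.0
wide_jar 0.91 [238. 164. 301. 246.] [60 72 81]
dish_oval 0.89 [168. 266. 254. 329.] [37 57 93]
(array([0.4189, 0.342 ]), array([-3.4, -1.4,  3.4,  1.6]))
[  0.571   0.272 108.767  99.771  71.984]
[0.3999862  0.33279296 0.18803589]
```

View pics/w4.png

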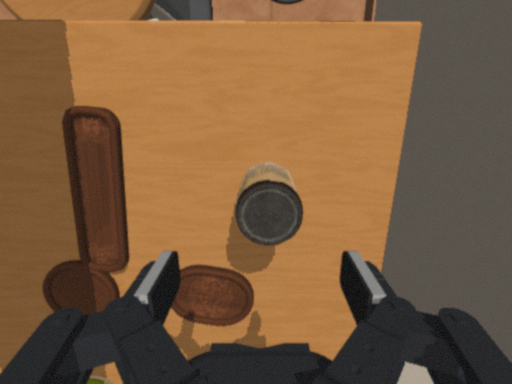

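Wide jar lid is centred at (270,212), and the oval dish at (212,295) is clear of it.

Run:
```python
from h import *
C=cam("wrist"); print(back(C,[[270,212],[268,165]],.086), back(C,[[268,165]],0))
```

```text
[[0.41494991 0.33968805]
 [0.37045448 0.33736934]] [[0.38989815 0.33994311]]
```

```bash
python3 -m jog '[{"linear":[0.018,0.007,-0.01],"rotation":[0,0,0],"hand":0},{"linear":[0.018,0.007,-0.045],"rotation":[0,0,0],"hand":0},{"linear":[0.018,0.007,-0.08],"rotation":[0,0,0],"hand":0},{"linear":[0.018,0.007,-0.105],"rotation":[0,0,0],"hand":0},{"linear":[0.018,0.007,-0.125],"rotation":[0,0,0],"hand":0}]'
python3 -m jog '[{"linear":[0,0,-0.015],"rotation":[0,0,0],"hand":0},{"linear":[0,0,-0.024],"rotation":[0,0,0],"hand":0},{"linear":[0,0,-0.026],"rotation":[0,0,0],"hand":0.1},{"linear":[0,0,-0.026],"rotation":[0,0,0],"hand":0.2},{"linear":[0,0,-0.026],"rotation":[0,0,0],"hand":1}]' 35
python3 -m jog '[{"linear":[0,0,0],"rotation":[0,0,0],"hand":1},{"linear":[0,0,0],"rotation":[0,0,0],"hand":1},{"linear":[0,0,0],"rotation":[0,0,0],"hand":1}]' 35
```

```text
time: 8.5
tool_pos: [0.4182, 0.3356, 0.0617]
tcp_rot: [0.001, 1.0, -0.001, -0.001]
contact_force: [0.1, -0.4, -0.1]
grip_width: 0.0854
grip_force: 0.0
time: 8.92
tool_pos: [0.4192, 0.3387, 0.0393]
tcp_rot: [0.0, 1.0, 0.001, 0.001]
contact_force: [-0.4, 1.8, -0.8]
grip_width: 0.0655
grip_force: 38.9
time: 9.17
tool_pos: [0.4192, 0.3387, 0.0392]
tcp_rot: [0.0, 1.0, 0.001, 0.001]
contact_force: [0.5, 1.7, 7.2]
grip_width: 0.0657
grip_force: 39.4
```

```bash
python3 -m jog '[{"linear":[0,0,0.01],"rotation":[0,0,0],"hand":1},{"linear":[0,0,0.03],"rotation":[0,0,0],"hand":1},{"linear":[0.01,-0.016,0.045],"rotation":[0,0,0],"hand":1},{"linear":[0.025,-0.042,0.05],"rotation":[0,0,0],"hand":1},{"linear":[0.042,-0.071,0.05],"rotation":[0,0,0],"hand":1}]' 35
python3 -m jog '[{"linear":[0.018,-0.03,0],"rotation":[0,0,0],"hand":1},{"linear":[0.036,-0.06,0],"rotation":[0,0,0],"hand":1},{"linear":[0.054,-0.091,0],"rotation":[0,0,0],"hand":1},{"linear":[0.072,-0.122,0],"rotation":[0,0,0],"hand":1},{"linear":[0.088,-0.15,0],"rotation":[0,0,0],"hand":1}]' 35
python3 -m jog '[{"linear":[0.012,-0.02,0],"rotation":[0,0,0],"hand":1},{"linear":[0.019,-0.032,0],"rotation":[0,0,0],"hand":1},{"linear":[0.02,-0.033,0],"rotation":[0,0,0],"hand":1},{"linear":[0.02,-0.033,0],"rotation":[0,0,0],"hand":1}]' 35
python3 - <<'E'
from h import *
st,img,C,out=look("w5","dish_large_round","wide_jar")
for l,o in out:
    if l[0]=="d": p=back(C,contour(o["pixels"]),.008); print(p.min(0),p.max(0))
print(st["tool_pos"])
E
```

```text
time: 9.58
tool_pos: [0.4604, 0.267, 0.0898]
tcp_rot: [-0.001, 1.0, 0.0, 0.001]
contact_force: [1.1, 0.5, -4.4]
grip_width: 0.0652
grip_force: 40.9
time: 10.0
tool_pos: [0.5481, 0.1146, 0.0881]
tcp_rot: [0.0, 1.0, -0.001, -0.001]
contact_force: [0.9, 1.1, -4.6]
grip_width: 0.0658
grip_force: 40.9
time: 10.33
tool_pos: [0.5677, 0.0835, 0.0877]
tcp_rot: [0.001, 1.0, -0.0, -0.001]
contact_force: [-0.1, 0.0, -3.3]
grip_width: 0.0651
grip_force: 40.9
dish_large_round 0.79 [205. 146. 323. 231.] [38 54 85]
wide_jar 0.82 [184. 181. 334. 356.] [65 78 89]
[0.51798593 0.03744551] [0.59122584 0.13644091]
[0.56765008 0.08346134 0.0877098 ]
```

View pics/w5.png

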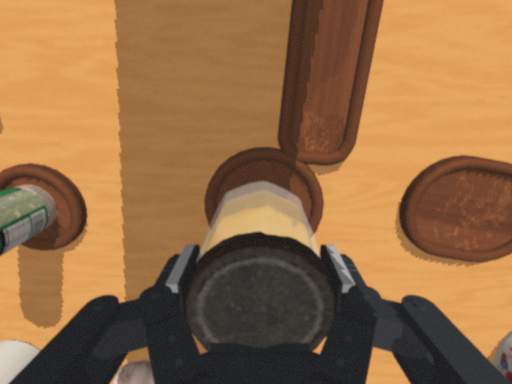

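The large dish's near edge is at (264,147), and the jar base's near edge is about (262,182), hanging centred over the dish.

```bash
python3 - <<'E'
from h import *
C=cam("wrist"); print(back(C,[[262,182]],.0485), back(C,[[262,300]],.1345))
E
python3 -m jog '[{"linear":[0,0.002,-0.012],"rotation":[0,0,0],"hand":1},{"linear":[0,0.002,-0.022],"rotation":[0,0,0],"hand":1},{"linear":[0,0.002,-0.026],"rotation":[0,0,0],"hand":1},{"linear":[0,0.002,-0.028],"rotation":[0,0,0],"hand":1},{"linear":[0,0.002,-0.028],"rotation":[0,0,0],"hand":1}]' 35
```

```text
[[0.53417741 0.08655045]] [[0.55869825 0.0859589 ]]
time: 10.9
tool_pos: [0.5674, 0.0864, 0.0592]
tcp_rot: [-0.0, 1.0, -0.0, -0.001]
contact_force: [-0.3, 0.5, -3.6]
grip_width: 0.0654
grip_force: 40.9
```

```bash
python3 -m jog '[{"linear":[0.002,0,-0.006],"rotation":[0,0,0],"hand":1},{"linear":[0.002,0,-0.01],"rotation":[0,0,0],"hand":1},{"linear":[0.002,0,-0.012],"rotation":[0,0,0],"hand":1},{"linear":[0.002,0,-0.0135],"rotation":[0,0,0],"hand":1},{"linear":[0.002,0,-0.0135],"rotation":[0,0,0],"hand":1}]' 35
```

```text
time: 11.32
tool_pos: [0.5698, 0.086, 0.0459]
tcp_rot: [-0.0, 1.0, -0.0, -0.0]
contact_force: [0.7, -0.3, -3.5]
grip_width: 0.0655
grip_force: 40.9
```

```bash
python3 -m jog '[{"linear":[0,0,-0.001],"rotation":[0,0,0],"hand":1},{"linear":[0,0,-0.001],"rotation":[0,0,0],"hand":1},{"linear":[0,0,-0.001],"rotation":[0,0,0],"hand":0.2},{"linear":[0,0,-0.001],"rotation":[0,0,0],"hand":0.1},{"linear":[0,0,-0.001],"rotation":[0,0,0],"hand":0}]' 35
python3 -m jog '[{"linear":[0,0,0],"rotation":[0,0,0],"hand":0},{"linear":[0,0,0.01],"rotation":[0,0,0],"hand":0},{"linear":[0,0,0.04],"rotation":[0,0,0],"hand":0},{"linear":[0,0,0.08],"rotation":[0,0,0],"hand":0},{"linear":[-0.01,-0.01,0.12],"rotation":[0,0,0],"hand":0}]'
python3 -m jog '[{"linear":[-0.02,-0.02,0.01],"rotation":[0,0,0],"hand":0},{"linear":[-0.04,-0.05,0.02],"rotation":[0,0,0],"hand":0}]'
python3 - <<'E'
from h import *
st,img,C,out=look("w6","dish_large_round","wide_jar","peeler","lemon")
for l,o in out:
    if l=="wide_jar": print(cyl(C,o["extent"],.0325,.092,[.57,.086]))
    elif l=="peeler": print(rect(C,o["pixels"],.01))
    elif l[0]=="d": p=back(C,contour(o["pixels"]),.008); print(p.min(0),p.max(0))
print(st["tool_pos"])
E
```

```text
time: 11.73
tool_pos: [0.5705, 0.0861, 0.0458]
tcp_rot: [-0.0, 1.0, 0.0, 0.001]
contact_force: [1.0, -0.7, -0.5]
grip_width: 0.085
grip_force: 0.0
time: 12.15
tool_pos: [0.5608, 0.0771, 0.1662]
tcp_rot: [-0.001, 1.0, 0.0, -0.0]
contact_force: [0.0, -0.1, -0.1]
grip_width: 0.0851
grip_force: 0.0
time: 12.32
tool_pos: [0.5212, 0.0271, 0.1877]
tcp_rot: [-0.001, 1.0, 0.0, 0.002]
contact_force: [-0.1, -0.7, -0.0]
grip_width: 0.0853
grip_force: 0.0
dish_large_round 0.69 [265. 169. 349. 241.] [35 50 77]
wide_jar 0.85 [283. 190. 353. 276.] [63 77 89]
peeler 0.51 [282. 189. 354. 281.] [63 78 90]
lemon 0.45 [ 86. 198. 166. 275.] [63 81 78]
[0.51747967 0.03651385] [0.60928271 0.13608746]
(array([0.5714, 0.0852]), array([-3. , -2.2,  2.2,  2.2]))
[5.96000e-01 9.70000e-02 1.25469e+02 8.42700e+01 2.54590e+01]
[0.5212054  0.02710582 0.18766059]
```

View pics/w6.png

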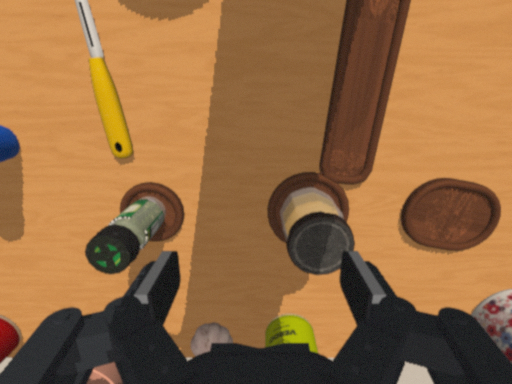

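Both jars stand upright in their dishes, with the wide jar's base centred in its rim at (308,207). Next is the lemon.

```bash
python3 -m jog '[{"linear":[-0.012,-0.036,0],"rotation":[0,0,0],"hand":0},{"linear":[-0.024,-0.073,0],"rotation":[0,0,0],"hand":0},{"linear":[-0.037,-0.111,0],"rotation":[0,0,0],"hand":0},{"linear":[-0.05,-0.149,0],"rotation":[0,0,0],"hand":0},{"linear":[-0.062,-0.187,0],"rotation":[0,0,0],"hand":0}]'
python3 -m jog '[{"linear":[-0.012,-0.038,0],"rotation":[0,0,0],"hand":0},{"linear":[-0.024,-0.076,0],"rotation":[0,0,0],"hand":0},{"linear":[-0.036,-0.114,0],"rotation":[0,0,0],"hand":0},{"linear":[-0.048,-0.152,0],"rotation":[0,0,0],"hand":0},{"linear":[-0.06,-0.18,0],"rotation":[0,0,0],"hand":0}]'
python3 -m jog '[{"linear":[-0.004,-0.01,0],"rotation":[0,0,0],"hand":0},{"linear":[-0.004,-0.01,0],"rotation":[0,0,0],"hand":0}]'
python3 - <<'E'
from h import *
st,img,C,out=look("w7","lemon")
cn=cam("wrist",st)[2]
for l,o in out:
    m=o["pixels"]; print(rect(C,m,.028))
    # fit ellipsoid silhouette: semi-axes .039,.0275,.028 at x,y,yaw
    u=np.random.default_rng(0).normal(size=(4000,3)); u/=np.linalg.norm(u,axis=1)[:,None]; u*=[.039,.0275,.028]
    c=contour(m)
    def iou(p):
        cc,s=np.cos(p[2]),np.sin(p[2]); P=u@np.array([[cc,s,0],[-s,cc,0],[0,0,1]])+[p[0],p[1],.028]
        k=np.zeros(m.shape,np.uint8); cv2.fillConvexPoly(k,cv2.convexHull(proj(C,P).round().astype(np.int32)),1); k=k>0
        return (k&m).sum()/(k|m).sum()
    from scipy.optimize import minimize
    best=max((minimize(lambda p:-iou(p),[.415,-.358,a],method="Nelder-Mead",options=dict(initial_simplex=[[.415,-.358,a],[.425,-.358,a],[.415,-.348,a],[.415,-.358,a+.3]])) for a in np.arange(0,3.1,.4)),key=lambda s:-s.fun)
    print(best.x,np.degrees(best.x[2])%180,best.fun)
print(st["tool_pos"])
E
```

```text
time: 12.98
tool_pos: [0.458, -0.1615, 0.1841]
tcp_rot: [-0.001, 1.0, 0.0, -0.0]
contact_force: [1.6, 0.1, -0.1]
grip_width: 0.0855
grip_force: 0.0
time: 13.4
tool_pos: [0.3983, -0.3432, 0.184]
tcp_rot: [-0.0, 1.0, -0.0, -0.0]
contact_force: [0.6, 0.3, -0.1]
grip_width: 0.0853
grip_force: 0.0
time: 13.57
tool_pos: [0.3939, -0.3525, 0.1838]
tcp_rot: [0.001, 1.0, 0.0, -0.0]
contact_force: [-0.6, -0.2, -0.6]
grip_width: 0.0853
grip_force: 0.0
lemon 0.81 [227. 167. 282. 222.] [ 30 144 168]
[ 0.41  -0.36  63.417 60.774 10.266]
[ 0.41187714 -0.36001319 -0.47837623] 152.59106080849097 -0.8541444325862683
[ 0.39394051 -0.3525379   0.18375553]
```

View pics/w7.png

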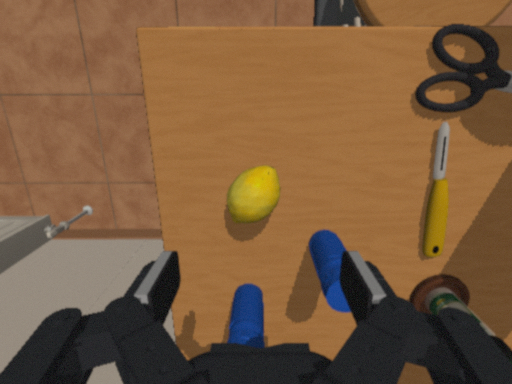

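The lemon is at (254,194), with its long axis from upper right (272,168) to lower left (237,217). A colour mask should give a better yaw.

Run:
```python
from h import *
img=cv2.imread("pics/w7.png"); C=cam("wrist")
h=cv2.cvtColor(img,cv2.COLOR_BGR2HSV); m=cv2.inRange(h,(21,110,60),(36,255,255))>0
m[:, :215]=0; m[:, 300:]=0; m[:150]=0; m[235:]=0
c=contour(m); print(cv2.boundingRect(c),cv2.contourArea(c)); print(rect(C,m,.028))
P=(back(C,c,.028)*1000).astype(np.float32); e=cv2.fitEllipse(P); print(e)
ys,xs=np.nonzero(m); q=back(C,np.c_[xs,ys],.028); w,v=np.linalg.eigh(np.cov(q.T)); print(q.mean(0),np.sqrt(w)*2000*2,np.degrees(np.arctan2(v[1,1],v[0,1]))%180)
cam_=cam("wrist")[2]; print(cam_)
```

```text
(227, 165, 53, 59) 2320.5
[ 0.411 -0.357 63.53  61.116  9.708]
((410.7337341308594, -357.0871276855469), (53.181095123291016, 72.51144409179688), 58.01561737060547)
[ 0.40983662 -0.35685114] [54.0927532  73.67166262] 148.05552503743812
[ 0.30951739 -0.35045351  0.32471006]
```

```bash
python3 -m jog '[{"linear":[0.017,-0.005,-0.01],"rotation":[0,0,-0.12],"hand":0},{"linear":[0.017,-0.005,-0.03],"rotation":[0,0,-0.24],"hand":0},{"linear":[0.017,-0.005,-0.06],"rotation":[0,0,-0.36],"hand":0},{"linear":[0.017,-0.005,-0.09],"rotation":[0,0,-0.47],"hand":0},{"linear":[0.017,-0.005,-0.12],"rotation":[0,0,-0.56],"hand":0}]'
python3 -m jog '[{"linear":[0,0,0],"rotation":[0,0,0],"hand":0},{"linear":[0,0,-0.02],"rotation":[0,0,0],"hand":0},{"linear":[0,0,-0.04],"rotation":[0,0,0],"hand":0},{"linear":[0,0,-0.052],"rotation":[0,0,0],"hand":0},{"linear":[0,0,-0.052],"rotation":[0,0,0],"hand":0.1}]' 25
python3 -m jog '[{"linear":[0,0,0],"rotation":[0,0,0],"hand":0.3},{"linear":[0,0,0],"rotation":[0,0,0],"hand":1},{"linear":[0,0,0],"rotation":[0,0,0],"hand":1},{"linear":[0,0,0],"rotation":[0,0,0],"hand":1},{"linear":[0,0,0],"rotation":[0,0,0],"hand":1}]' 25
```

```text
time: 14.08
tool_pos: [0.4124, -0.3538, 0.0636]
tcp_rot: [0.278, 0.961, 0.0, 0.0]
contact_force: [-0.6, -0.4, -0.6]
grip_width: 0.0852
grip_force: 0.0
time: 14.5
tool_pos: [0.4112, -0.3539, 0.0118]
tcp_rot: [0.274, 0.962, 0.001, -0.001]
contact_force: [-0.1, 0.7, -0.6]
grip_width: 0.0772
grip_force: 0.0
time: 14.92
tool_pos: [0.4123, -0.3561, 0.0146]
tcp_rot: [0.276, 0.961, -0.0, 0.001]
contact_force: [-0.3, 2.5, 6.3]
grip_width: 0.0531
grip_force: 25.4
```

```bash
python3 -m jog '[{"linear":[0,0,0.015],"rotation":[0,0,0],"hand":1},{"linear":[0,0,0.045],"rotation":[0,0,0],"hand":1},{"linear":[0,0,0.08],"rotation":[0,0,0],"hand":1},{"linear":[0,0,0.12],"rotation":[0,0,0],"hand":1},{"linear":[0,0,0.155],"rotation":[0,0,0],"hand":1}]' 25
python3 -m jog '[{"linear":[0.01,0.035,0],"rotation":[0,0,0.11],"hand":1},{"linear":[0.02,0.07,0],"rotation":[0,0,0.23],"hand":1},{"linear":[0.03,0.105,0],"rotation":[0,0,0.35],"hand":1},{"linear":[0.04,0.142,0],"rotation":[0,0,0.47],"hand":1},{"linear":[0.05,0.18,0],"rotation":[0,0,0.59],"hand":1}]' 25
python3 -m jog '[{"linear":[0.01,0.036,0],"rotation":[0,0,0.12],"hand":1},{"linear":[0.02,0.072,0],"rotation":[0,0,0.24],"hand":1},{"linear":[0.03,0.108,0],"rotation":[0,0,0.36],"hand":1},{"linear":[0.04,0.144,0],"rotation":[0,0,0.48],"hand":1},{"linear":[0.05,0.18,0],"rotation":[0,0,0.6],"hand":1}]' 25
python3 -m jog '[{"linear":[0.01,0.034,0],"rotation":[0,0,0.12],"hand":1},{"linear":[0.02,0.068,0],"rotation":[0,0,0.24],"hand":1},{"linear":[0.03,0.1,0],"rotation":[0,0,0.36],"hand":1},{"linear":[0.036,0.12,0],"rotation":[0,0,0.46],"hand":1},{"linear":[0.038,0.126,0],"rotation":[0,0,0.51],"hand":1}]' 25
python3 - <<'E'
from h import *
def pca(C,m,z):
    ys,xs=np.nonzero(m); q=back(C,np.c_[xs,ys],z); w,v=np.linalg.eigh(np.cov(q.T)); return q.mean(0).round(4),(4000*np.sqrt(w)).round(),round(np.degrees(np.arctan2(v[1,1],v[0,1]))%180,1)
st,img,C,out=look("w8","dish_oval","lemon")
for l,o in out: print(pca(C,o["pixels"],.01 if l[0]=="d" else .18), rect(C,o["pixels"],.01))
cams.get_image("top"); C=cam("top")
for o in cut_out("dish_oval","top")[:1]: print("top",o["score"],pca(C,o["pixels"],.01))
print(st["tool_pos"],st["qpos"][5])
E
```

```text
time: 15.33
tool_pos: [0.4113, -0.3556, 0.1712]
tcp_rot: [0.276, 0.961, -0.0, 0.001]
contact_force: [1.2, -0.7, -1.3]
grip_width: 0.0529
grip_force: 26.8
time: 15.75
tool_pos: [0.4616, -0.1743, 0.1691]
tcp_rot: [-0.018, 1.0, -0.0, 0.001]
contact_force: [1.7, -0.2, -1.4]
grip_width: 0.0528
grip_force: 26.8
time: 16.17
tool_pos: [0.5115, 0.0063, 0.1691]
tcp_rot: [-0.313, 0.95, -0.0, 0.001]
contact_force: [0.6, -0.2, -0.6]
grip_width: 0.0527
grip_force: 26.8
time: 16.58
tool_pos: [0.5501, 0.1339, 0.1687]
tcp_rot: [-0.544, 0.839, -0.0, 0.001]
contact_force: [-1.1, -0.1, -1.0]
grip_width: 0.0528
grip_force: 26.8
dish_oval 0.6 [207. 199. 312. 333.] [ 34 138 162]
dish_oval 0.44 [296. 292. 314. 315.] [37 60 90]
lemon 0.86 [208. 198. 316. 334.] [ 34 138 162]
(array([0.5961, 0.2398]), array([128., 189.]), np.float64(64.1)) [  0.598   0.244 190.997 127.942  65.271]
(array([0.5603, 0.3107]), array([13., 35.]), np.float64(46.1)) [ 0.559  0.312 37.121 12.18  46.155]
(array([0.5496, 0.1362]), array([56., 82.]), np.float64(64.0)) [  0.598   0.244 191.058 130.312  65.327]
[0.55011223 0.13387591 0.16874241] -0.9115830071722184
```

View pics/w8.png

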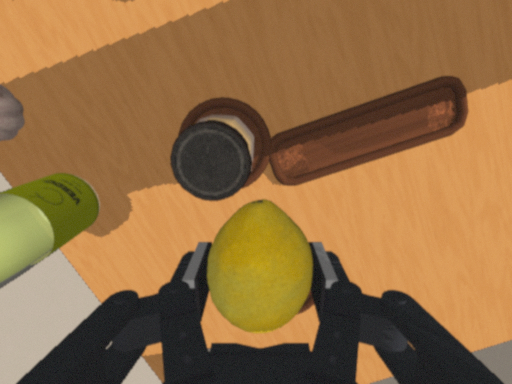

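The lemon is gripped at (261,265), lined up with the fingers, and it hides the oval dish. I'll take the oval's and the long dish's axes from the earlier clear views, w4 and top0, by colour.

Run:
```python
from h import *
def seg(img,C,box,dims):
    x0,y0,x1,y1=box; h=cv2.cvtColor(img,cv2.COLOR_BGR2HSV); m=np.zeros(img.shape[:2],np.uint8)
    m[y0:y1,x0:x1]=(h[y0:y1,x0:x1,2]<125)
    m=cv2.morphologyEx(m,cv2.MORPH_CLOSE,np.ones((3,3)))
    c=contour(m); k=np.zeros_like(m); cv2.fillPoly(k,[c],1); ys,xs=np.nonzero(k)
    q=back(C,np.c_[xs,ys],.008); w,v=np.linalg.eigh(np.cov(q.T)); 
    print(cv2.boundingRect(c),q.mean(0).round(4),(4000*np.sqrt(w)).round(),np.degrees(np.arctan2(v[1,1],v[0,1]))%180, rect(C,k,.008))
i=cv2.imread("pics/w4.png"); C=cam("wrist",dict(tool_pos=[.39999,.33279,.18804],tcp_rot=[-.002,1,0,0]))
seg(i,C,(172,258,260,332),0); seg(i,C,(55,98,135,262),0)
i=cv2.imread("pics/w6.png"); C=cam("wrist",dict(tool_pos=[.5212,.0271,.18766],tcp_rot=[-.001,1,0,.002]))
seg(i,C,(392,165,510,260),0)
i=cv2.imread("pics/top0.png"); C=cam("top"); seg(i,C,(136,182,186,226),0); seg(i,C,(184,220,218,296),0)
```

```text
(172, 258, 82, 74) [0.5704 0.2673] [108. 121.] 74.13102328231035 [  0.577   0.271 119.993 111.136  -5.432]
(55, 98, 75, 164) [0.417  0.1319] [ 95. 228.] 170.27276767320473 [ 4.25000e-01  1.38000e-01  2.10545e+02  9.32550e+01 -1.29010e+01]
(400, 178, 100, 73) [0.572  0.2627] [ 95. 126.] 77.06208920239409 [  0.574   0.263 123.47   91.574  79.928]
(140, 188, 40, 33) [0.5789 0.2632] [ 97. 122.] 81.32750974009545 [  0.579   0.263 117.714  92.351  79.71 ]
(187, 220, 31, 71) [0.4316 0.1343] [ 69. 238.] 173.93587867629037 [ 4.33000e-01  1.35000e-01  2.12111e+02  6.66190e+01 -7.75500e+00]
```

```bash
python3 -m jog '[{"linear":[0.006,0.035,0],"rotation":[0,0,0.08],"hand":1},{"linear":[0.012,0.07,0],"rotation":[0,0,0.16],"hand":1},{"linear":[0.018,0.1,-0.01],"rotation":[0,0,0.24],"hand":1},{"linear":[0.023,0.128,-0.03],"rotation":[0,0,0.24],"hand":1},{"linear":[0.023,0.128,-0.06],"rotation":[0,0,0.24],"hand":1}]' 25
python3 -m jog '[{"linear":[0,0,-0.02],"rotation":[0,0,0],"hand":1},{"linear":[0,0,-0.04],"rotation":[0,0,0],"hand":1},{"linear":[0,0,-0.052],"rotation":[0,0,0],"hand":1},{"linear":[0,0,-0.058],"rotation":[0,0,0],"hand":1},{"linear":[0,0,-0.058],"rotation":[0,0,0],"hand":1}]' 25
python3 - <<'E'
from h import *
st,img,C,out=look("w9","dish_oval","lemon")
for l,o in out: print(rect(C,o["pixels"],.01 if l[0]=="d" else .065))
print(st["tool_pos"])
E
```

```text
time: 17.25
tool_pos: [0.5748, 0.2625, 0.1095]
tcp_rot: [-0.637, 0.771, -0.0, 0.004]
contact_force: [0.3, 0.6, -1.7]
grip_width: 0.0533
grip_force: 26.8
time: 17.67
tool_pos: [0.5716, 0.2569, 0.0486]
tcp_rot: [-0.636, 0.772, 0.0, -0.001]
contact_force: [-0.2, 0.4, 0.2]
grip_width: 0.053
grip_force: 26.8
dish_oval 0.81 [190. 153. 323. 249.] [31 47 76]
dish_oval 0.55 [197.   2. 212.   6.] [51 60 75]
lemon 0.69 [209. 198. 314. 333.] [ 28 130 153]
[ 0.57   0.237 89.152 66.416 -7.888]
[  0.575   0.12    8.138   0.93  -10.911]
[ 0.57   0.258 77.969 53.874 77.541]
[0.57155549 0.25692977 0.04858706]
```

View pics/w9.png

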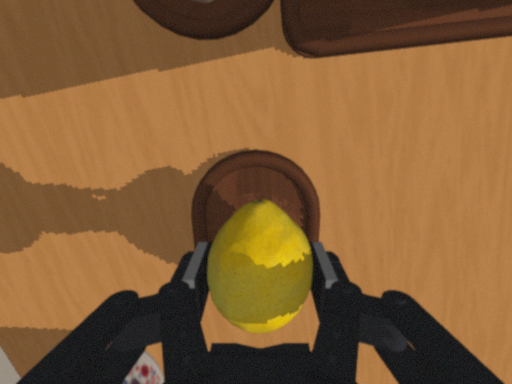

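The oval's near end is at (257,151), which puts its centre near (0.574, 0.264). The lemon sits about 5 mm short, so I'll correct that and lower it.

```bash
python3 -m jog '[{"linear":[0.003,0.004,0],"rotation":[0,0,0.03],"hand":1},{"linear":[0.004,0.006,-0.008],"rotation":[0,0,0.03],"hand":1},{"linear":[0.004,0.006,-0.016],"rotation":[0,0,0.03],"hand":1},{"linear":[0.004,0.006,-0.022],"rotation":[0,0,0.03],"hand":1},{"linear":[0.004,0.006,-0.025],"rotation":[0,0,0.03],"hand":1}]' 25
python3 -m jog '[{"linear":[0,0,-0.002],"rotation":[0,0,0],"hand":1},{"linear":[0,0,-0.0025],"rotation":[0,0,0],"hand":1},{"linear":[0,0,-0.0025],"rotation":[0,0,0],"hand":1}]' 25
```

```text
time: 18.23
tool_pos: [0.5754, 0.2638, 0.0232]
tcp_rot: [-0.648, 0.762, 0.0, -0.001]
contact_force: [0.2, 0.3, -1.0]
grip_width: 0.053
grip_force: 26.8
time: 18.48
tool_pos: [0.5761, 0.2642, 0.0219]
tcp_rot: [-0.648, 0.762, 0.0, -0.0]
contact_force: [-0.1, -0.3, -0.8]
grip_width: 0.0529
grip_force: 26.8
```

```bash
python3 -m jog '[{"linear":[0,0,-0.001],"rotation":[0,0,0],"hand":1},{"linear":[0,0,-0.0015],"rotation":[0,0,0],"hand":1},{"linear":[0,0,-0.0015],"rotation":[0,0,0],"hand":0.3},{"linear":[0,0,-0.0015],"rotation":[0,0,0],"hand":0.15},{"linear":[0,0,-0.0015],"rotation":[0,0,0],"hand":0}]' 25
python3 -m jog '[{"linear":[0,0,0],"rotation":[0,0,0],"hand":0},{"linear":[0,0,0.02],"rotation":[0,0,0],"hand":0},{"linear":[0,0,0.055],"rotation":[0,0,0],"hand":0},{"linear":[-0.01,-0.01,0.095],"rotation":[0,0,0],"hand":0},{"linear":[-0.03,-0.03,0.13],"rotation":[0,0,0],"hand":0}]'
python3 - <<'E'
from h import *
st,img,C,out=look("w10","dish_oval","lemon")
for l,o in out:
    m=o["pixels"]; z=.008 if l[0]=="d" else .034; ys,xs=np.nonzero(m); q=back(C,np.c_[xs,ys],z); w,v=np.linalg.eigh(np.cov(q.T)); print(q.mean(0),4000*np.sqrt(w),np.degrees(np.arctan2(v[1,1],v[0,1]))%180,rect(C,m,z))
print(st["tool_pos"])
E
```

```text
time: 18.9
tool_pos: [0.5764, 0.2643, 0.0208]
tcp_rot: [-0.648, 0.762, -0.0, 0.0]
contact_force: [0.7, 1.1, -0.7]
grip_width: 0.0814
grip_force: 0.0
time: 19.32
tool_pos: [0.5492, 0.2372, 0.1492]
tcp_rot: [-0.648, 0.761, -0.0, 0.001]
contact_force: [0.6, -0.2, 1.1]
grip_width: 0.0855
grip_force: 0.0
dish_oval 0.81 [198. 157. 281. 263.] [31 48 76]
lemon 0.68 [210. 183. 265. 258.] [ 31 151 177]
[0.56855342 0.24966162] [110.96218945 123.02411462] 101.507516013309 [  0.573   0.263 118.739  91.854  79.044]
[0.57467486 0.26525813] [54.11305845 74.98286121] 76.37276645968397 [ 0.575  0.267 66.736 60.281 41.154]
[0.54922494 0.23715808 0.14922393]
```

View pics/w10.png

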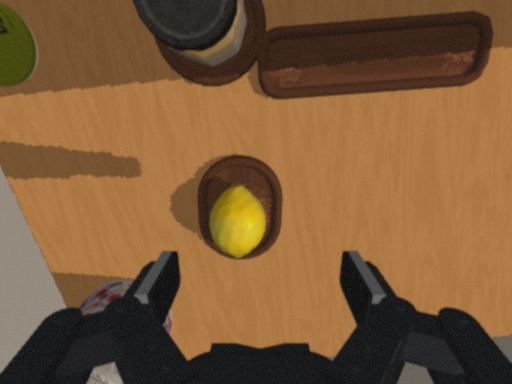

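The lemon lies lengthwise in the oval at (238,222), inside its rim at (240,210). The long dish shows whole at (375,55), so I'll measure it now and then go to the peeler.

```bash
python3 - <<'E'
from h import *
st,img,C,out=look("w11","dish_long")
for l,o in out:
    m=o["pixels"]; ys,xs=np.nonzero(m); q=back(C,np.c_[xs,ys],.008); w,v=np.linalg.eigh(np.cov(q.T)); print(q.mean(0),np.sqrt(12*w)*1000,np.degrees(np.arctan2(v[1,1],v[0,1]))%180,rect(C,m,.008))
E
python3 -m jog '[{"linear":[-0.01,-0.034,0.01],"rotation":[0,0,-0.12],"hand":0},{"linear":[-0.022,-0.07,0.02],"rotation":[0,0,-0.24],"hand":0},{"linear":[-0.034,-0.106,0.03],"rotation":[0,0,-0.36],"hand":0},{"linear":[-0.046,-0.142,0.03],"rotation":[0,0,-0.48],"hand":0},{"linear":[-0.058,-0.178,0.03],"rotation":[0,0,-0.6],"hand":0}]'
python3 -m jog '[{"linear":[-0.012,-0.036,0],"rotation":[0,0,-0.12],"hand":0},{"linear":[-0.024,-0.072,0],"rotation":[0,0,-0.24],"hand":0},{"linear":[-0.036,-0.108,0],"rotation":[0,0,-0.36],"hand":0},{"linear":[-0.048,-0.144,-0.01],"rotation":[0,0,-0.48],"hand":0},{"linear":[-0.06,-0.18,-0.03],"rotation":[0,0,-0.6],"hand":0}]'
python3 -m jog '[{"linear":[-0.01,-0.014,0],"rotation":[0,0,-0.097],"hand":0},{"linear":[-0.01,-0.014,0],"rotation":[0,0,-0.097],"hand":0},{"linear":[-0.01,-0.014,0],"rotation":[0,0,-0.097],"hand":0}]'
python3 - <<'E'
from h import *
st,img,C,out=look("w12","peeler")
for l,o in out:
    m=o["pixels"]; print(rect(C,m,.009))
h=cv2.cvtColor(img,cv2.COLOR_BGR2HSV); m=cv2.inRange(h,(21,150,60),(36,255,255))>0
c=contour(m); print(cv2.boundingRect(c)); k=np.zeros(m.shape,np.uint8); cv2.fillPoly(k,[c],1); print("handle",rect(C,k,.010))
print(st["tool_pos"],st["tcp_rot"])
E
```

```text
dish_long 0.93 [257.  12. 492. 100.] [29 42 68]
[0.42698439 0.13490899] [ 59.46043174 202.41159513] 175.0797521038224 [ 4.28000e-01  1.36000e-01  2.09254e+02  6.18440e+01 -5.08000e+00]
time: 19.98
tool_pos: [0.4893, 0.057, 0.1763]
tcp_rot: [-0.392, 0.92, 0.0, -0.001]
contact_force: [1.4, 0.1, 0.4]
grip_width: 0.0852
grip_force: 0.0
time: 20.4
tool_pos: [0.4306, -0.1226, 0.1479]
tcp_rot: [-0.102, 0.995, -0.0, 0.001]
contact_force: [1.1, -0.2, -0.8]
grip_width: 0.0856
grip_force: 0.0
time: 20.65
tool_pos: [0.4196, -0.1354, 0.1466]
tcp_rot: [-0.056, 0.998, 0.001, -0.001]
contact_force: [-0.0, 0.6, -0.4]
grip_width: 0.085
grip_force: 0.0
peeler 0.63 [243.  96. 266. 251.] [ 52 132 160]
[ 4.17000e-01 -1.40000e-01  1.67454e+02  2.33510e+01  6.44400e+00]
(245, 165, 22, 90)
handle [  0.448  -0.136 101.266  23.099   6.481]
[ 0.419647   -0.13540671  0.14663738] [-5.60072118e-02  9.98429552e-01  5.31448446e-04 -1.15695946e-03]
```

View pics/w12.png

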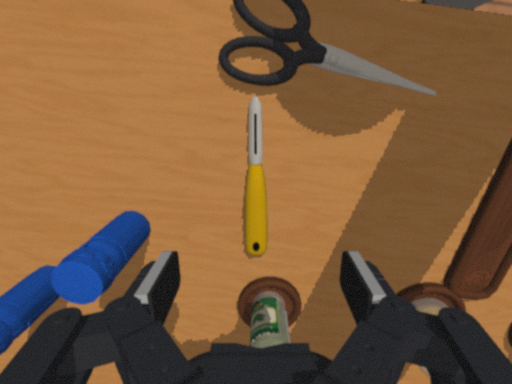

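The peeler is at (256,175), with its handle toward +x. The spice jar (270,310) and scissors (290,45) are clear of the fingers. The long dish measures (0.429, 0.136), yaw -5°.

```bash
python3 -m jog '[{"linear":[0.02,-0.001,-0.02],"rotation":[0,0,0],"hand":0.3},{"linear":[0.028,-0.001,-0.05],"rotation":[0,0,0],"hand":0.4},{"linear":[0.028,-0.001,-0.085],"rotation":[0,0,0],"hand":0.4},{"linear":[0.028,-0.001,-0.11],"rotation":[0,0,0],"hand":0.4},{"linear":[0.028,-0.001,-0.12],"rotation":[0,0,0],"hand":0.4}]' 25
python3 -m jog '[{"linear":[0,0,-0.01],"rotation":[0,0,0],"hand":0.4},{"linear":[0,0,-0.017],"rotation":[0,0,0],"hand":0.4},{"linear":[0,0,-0.0205],"rotation":[0,0,0],"hand":0.4},{"linear":[0,0,-0.0205],"rotation":[0,0,0],"hand":0.4}]' 25
```

```text
time: 21.17
tool_pos: [0.4472, -0.1341, 0.0246]
tcp_rot: [-0.058, 0.998, 0.001, -0.002]
contact_force: [-1.1, 0.7, -0.7]
grip_width: 0.0513
grip_force: 0.0
time: 21.5
tool_pos: [0.4485, -0.1352, 0.007]
tcp_rot: [-0.057, 0.998, 0.0, -0.0]
contact_force: [-0.1, 0.2, -0.2]
grip_width: 0.0512
grip_force: 0.0
```

```bash
python3 -m jog '[{"linear":[0,0,0],"rotation":[0,0,0],"hand":0.6},{"linear":[0,0,0],"rotation":[0,0,0],"hand":1},{"linear":[0,0,0],"rotation":[0,0,0],"hand":1},{"linear":[0,0,0],"rotation":[0,0,0],"hand":1},{"linear":[0,0,0],"rotation":[0,0,0],"hand":1}]' 30
python3 -m jog '[{"linear":[0,0,0.006],"rotation":[0,0,0],"hand":1},{"linear":[0,0,0.02],"rotation":[0,0,0],"hand":1},{"linear":[0,0,0.045],"rotation":[0,0,0],"hand":1},{"linear":[0,0,0.08],"rotation":[0,0,0],"hand":1},{"linear":[0,0,0.11],"rotation":[0,0,0],"hand":1}]' 30
```

```text
time: 21.92
tool_pos: [0.4489, -0.136, 0.0082]
tcp_rot: [-0.057, 0.998, -0.0, 0.001]
contact_force: [-0.9, 1.7, 6.9]
grip_width: 0.0212
grip_force: 29.7
time: 22.33
tool_pos: [0.4477, -0.1359, 0.1193]
tcp_rot: [-0.056, 0.998, -0.0, -0.0]
contact_force: [0.9, 0.3, -1.3]
grip_width: 0.0212
grip_force: 29.4
```

```bash
python3 -m jog '[{"linear":[0.001,0.03,0],"rotation":[0,0,-0.04],"hand":1},{"linear":[0.003,0.066,0],"rotation":[0,0,-0.08],"hand":1},{"linear":[0.005,0.104,0],"rotation":[0,0,-0.12],"hand":1},{"linear":[0.007,0.142,0],"rotation":[0,0,-0.16],"hand":1},{"linear":[0.009,0.18,0],"rotation":[0,0,-0.2],"hand":1}]' 30
python3 -m jog '[{"linear":[0.001,0.036,0],"rotation":[0,0,0],"hand":1},{"linear":[0.002,0.068,-0.02],"rotation":[0,0,0],"hand":1},{"linear":[0.002,0.084,-0.045],"rotation":[0,0,0],"hand":1},{"linear":[0.002,0.09,-0.06],"rotation":[0,0,0],"hand":1},{"linear":[0.002,0.09,-0.065],"rotation":[0,0,0],"hand":1}]' 30
python3 -m jog '[{"linear":[0,0,0],"rotation":[0,0,0],"hand":1},{"linear":[0,0,0],"rotation":[0,0,0],"hand":1}]' 30
python3 - <<'E'
from h import *
st,img,C,out=look("w13","dish_long","peeler")
for l,o in out: print(rect(C,o["pixels"],.008 if l[0]=="d" else .056))
print(st["tool_pos"],st["tcp_rot"])
E
```

```text
time: 22.75
tool_pos: [0.457, 0.0454, 0.1181]
tcp_rot: [0.045, 0.999, -0.0, 0.0]
contact_force: [1.1, -0.6, -0.4]
grip_width: 0.0208
grip_force: 29.5
time: 23.17
tool_pos: [0.4578, 0.1351, 0.0507]
tcp_rot: [0.042, 0.999, -0.001, -0.001]
contact_force: [-0.6, -0.2, -0.2]
grip_width: 0.0211
grip_force: 29.5
time: 23.33
tool_pos: [0.4594, 0.1335, 0.053]
tcp_rot: [0.044, 0.999, -0.0, -0.0]
contact_force: [0.3, 0.4, 0.2]
grip_width: 0.0209
grip_force: 29.5
dish_long 0.64 [206.   2. 314. 248.] [36 52 82]
peeler 0.8 [238.  23. 281. 328.] [ 66 143 170]
[ 4.0100e-01  1.3800e-01  1.5490e+02  6.1095e+01 -5.3330e+00]
[ 4.26000e-01  1.35000e-01  1.65338e+02  2.38960e+01 -3.58100e+00]
[0.45942569 0.13349041 0.05301623] [ 4.36224777e-02  9.99048062e-01 -2.22944543e-04 -1.71197186e-05]
```

View pics/w13.png

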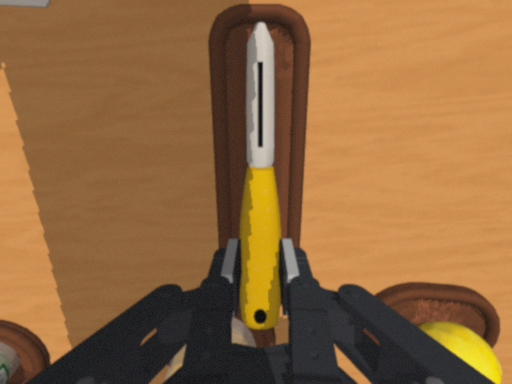

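The peeler at (261,175) lies along the long dish, and the dish's near end is at row 5. It is about 2 mm and 1.7° off, so a small correction and then lower.

```bash
python3 -m jog '[{"linear":[0.002,0,-0.008],"rotation":[0,0,-0.03],"hand":1},{"linear":[0.002,0,-0.018],"rotation":[0,0,-0.03],"hand":1},{"linear":[0.002,0,-0.028],"rotation":[0,0,-0.03],"hand":1},{"linear":[0.002,0,-0.034],"rotation":[0,0,-0.03],"hand":1},{"linear":[0.002,0,-0.036],"rotation":[0,0,-0.03],"hand":1}]' 30
python3 -m jog '[{"linear":[0,0,-0.001],"rotation":[0,0,0],"hand":1},{"linear":[0,0,-0.001],"rotation":[0,0,0],"hand":1}]' 30
```

```text
time: 23.9
tool_pos: [0.4613, 0.1335, 0.0163]
tcp_rot: [0.059, 0.998, -0.0, -0.0]
contact_force: [0.6, -0.8, -1.2]
grip_width: 0.0207
grip_force: 29.5
time: 24.07
tool_pos: [0.4616, 0.1339, 0.0158]
tcp_rot: [0.059, 0.998, 0.0, 0.0]
contact_force: [-0.2, 0.4, -0.8]
grip_width: 0.0208
grip_force: 29.5
```

```bash
python3 -m jog '[{"linear":[0,0,-0.001],"rotation":[0,0,0],"hand":1},{"linear":[0,0,-0.0015],"rotation":[0,0,0],"hand":1},{"linear":[0,0,-0.0015],"rotation":[0,0,0],"hand":1}]' 30
python3 -m jog '[{"linear":[0,0,0],"rotation":[0,0,0],"hand":0.7},{"linear":[0,0,0],"rotation":[0,0,0],"hand":0.6},{"linear":[0,0,0],"rotation":[0,0,0],"hand":0.45},{"linear":[0,0,0.002],"rotation":[0,0,0],"hand":0.3},{"linear":[0,0,0.015],"rotation":[0,0,0],"hand":0.2}]' 30
python3 -m jog '[{"linear":[0,0,0.03],"rotation":[0,0,0],"hand":0},{"linear":[0,0,0.07],"rotation":[0,0,0],"hand":0},{"linear":[-0.01,0,0.11],"rotation":[0,0,0],"hand":0},{"linear":[-0.03,0,0.14],"rotation":[0,0,0],"hand":0},{"linear":[-0.04,0,0.16],"rotation":[0,0,0],"hand":0}]'
python3 - <<'E'
from h import *
st,img,C,out=look("w14","dish_long","peeler","lemon","dish_oval")
for l,o in out: print(rect(C,o["pixels"],{"d":.008,"p":.014,"l":.034}[l[0]]))
s=cams.get_image("side")
cv2.imwrite("pics/fin.png",np.hstack([cv2.resize(img,(400,300)),cv2.resize(s[100:330,100:400],(391,300))]))
E
```

```text
time: 24.32
tool_pos: [0.4617, 0.1341, 0.0143]
tcp_rot: [0.058, 0.998, 0.0, 0.0]
contact_force: [0.4, -0.6, 1.0]
grip_width: 0.0214
grip_force: 29.7
time: 24.73
tool_pos: [0.4601, 0.1337, 0.0278]
tcp_rot: [0.058, 0.998, -0.001, -0.001]
contact_force: [-0.6, -0.5, 0.2]
grip_width: 0.068
grip_force: 0.0
time: 25.15
tool_pos: [0.4206, 0.1341, 0.1922]
tcp_rot: [0.058, 0.998, 0.0, 0.001]
contact_force: [0.2, -0.6, -1.5]
grip_width: 0.0853
grip_force: 0.0
dish_long 0.83 [229.  85. 288. 256.] [38 57 90]
peeler 0.88 [254. 108. 275. 246.] [ 56 141 171]
lemon 0.96 [372. 261. 409. 298.] [ 35 189 216]
dish_oval 0.83 [322. 240. 414. 299.] [38 58 91]
[ 4.28000e-01  1.35000e-01  2.09951e+02  6.34800e+01 -5.31000e+00]
[ 4.30000e-01  1.38000e-01  1.67919e+02  2.52160e+01 -7.20500e+00]
[ 0.564  0.285 69.078 19.794 30.403]
[  0.56    0.262 117.871  83.767 -83.426]
```

View pics/fin.png

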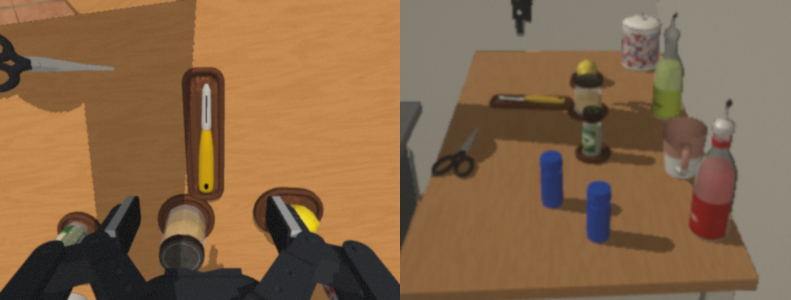

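In the composite, the peeler lies inside the long dish (205,140). Both jars stand upright, the lemon is in the oval, and the bottles, mug, blue jars and scissors are untouched. The arm is clear at 0.19 m.

```bash
python3 -c "
from plant import r
print(r.finish_job())"
```

```text
the job is handed in; nothing more can be done
None
```

The job is handed in after about 25 s of robot time: in the last pictures the spice jar, wide jar, lemon and peeler, placed in that order, rest in their dishes, and the bottles and mug were not touched; no verdict was returned.

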